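# Load a syringe into the hand drive and take up the slack with its thumbwheel

### The arm

A 6-joint arm with a two-finger parallel gripper is mounted at the origin on a cart in front of the work surface, level with it; the furniture and walls round the work are solid. World frame = base frame: x ahead of the robot, y to its left, z up, the work surface at z = 0. Lengths are in m, angles in rad, forces in N, time in s.
With the tool pointing down it reaches from about 0.35 to 0.925 m from the base axis. Payload 6.4 kg.
Tool frame: the origin (TCP) lies at the very end of the fingers, on their centre line; the grasp point (between the pads) lies 19 mm behind it; z points along the fingers, y is the line along which they close (so a half turn about z gives the same grasp; the last joint's range is limited). The gripper opens to 85 mm and grips with 20 to 120 N. Pads are 22 mm wide; open, the fingers measure 114 mm over their backs; the gripper's body (76 mm by 85 mm) begins 54 mm behind the grasp point. The pads swing forward as they close: fully open they stand 13 mm farther back than shut.
Start: joints at [-1.459, 0.245, 1.558, -0, 1.339, -0.174], TCP at [0.183, -0.624, 0.231] pointing down, gripper open.
Joint ranges: [-3.13, 3.13], [-1.02, 2.26], [0.13, 2.54], [-0.95, 4.09], [0.21, 2.88], [-2.74, 2.74]. Speed limits (rad/s): [2.57, 2.57, 3.14, 3.14, 3.14, 3.14].

### API

Orientations are given as a unit quaternion [x, y, z, w].
In Python, from cell import env gives the robot as it stands. Calls block until the motion is done:
- env.move_to(position, orientation): joint-space move of the TCP to a pose.
- env.move_linear(position, rot=None, vel=0.15, contact_N=None): straight line of the TCP; rot=None keeps the orientation; vel is the mean speed in m/s. With contact_N (N) it stops when the force on the tool has changed by that much, and returns True; else False.
- env.movej(angles): joint-space move.
- env.set_gripper(opening, force=None): finger opening in m; force is the grip in N (None keeps the last); returns when the fingers have stopped.
- env.dwell(seconds).
- env.solve_ik(position, orientation): joint angles nearest the present ones, or None.
- env.get_image(name): name is "side" or "top" or "wrist"; returns a dict with "image" (420x560x3 uint8, blue, green, red), "intrinsics" (3x3 intrinsics, pixels), "T" (4x4, takes a point from camera to world coordinates). Camera axes: x right, y up, looking along -z (the intrinsics and any distortion apply to the point x, -y, -z); pixel columns grow to the right and rows downward; lengths in m; the calibration is good to about 2 mm. The wrist camera is an equidistant fisheye: a pixel r from the principal point sees the ray r / f radians off the axis. A picture is of the moment at which its call begins. There is no depth.
A pose or a line that the arm cannot do raises env.MotionError and nothing moves.
- env.sign_off(): hands the job in; it is judged then, once.
Trained networks look in a picture, given as the dict that the camera call returned (one of the last four; its "shot" number tells which), for a name from the list of things; names that differ only in an ending like _2 or _b are one class to them, and where a whole thing is asked for, a point or a joint stands for the part that bears it (a point fixed in the world has none). Each returns a list of dicts, best first, with "score" (0 to 1); they miss things now and then, are a little off and sometimes report something else, mostly with a low value. They report only what shows in the picture. A call takes as long as a camera call.
- env.regions_of(thing, picture): "mask" (420x560 bool, what is visible of it) and "uv" ([column, row] in pixels, amid what is visible of it).
- env.spot_point(thing, picture): "uv" ([column, row] in pixels: a listed point, or the origin of a listed thing).
Readings, each from a call of its own:
- env.current_time_s(): time.
- env.current_qpos(): joint angles.
- env.current_qd(): joint speeds.
- env.current_joint_torque(): joint torques, N m.
- env.current_eef_pos(): TCP position.
- env.current_tcp_rot(): TCP orientation.
- env.current_contact_force(): force on the tool from outside, world axes, zero at the start.
- env.current_ft_torque(): the same for the moment, N m.
- env.current_width(): finger opening in m.
- env.current_grip_force(): force on a finger pad.
Only numpy, scipy, OpenCV 4.12 (cv2) and the standard library are available. Lean on these libraries where they do the work, as an engineer would, in place of code of your own. Each camera call takes 0.05 s, during which the arm holds its last target. There are 200 camera calls.

### The job

Lay the syringe into the hand-driven syringe drive: barrel down in both V-blocks, its flange in the slot, the plunger towards the pusher. Then roll the drive's thumbwheel with a closed fingertip, pressing it only lightly, until the pusher's spring button is clearly pressed in against the end of the plunger so that no slack is left, but without forcing the plunger into the barrel. Leave everything else on the bench where it is.

Things in the scene. Friction and masses are not known exactly. Their poses are not given: they have to be found in the camera images.
- syringe_mid (a point): Clear 20 ml plastic syringe lying level on the bench; this point is the middle of the barrel, on its axis, 11 mm above the bench. y points along the barrel to the nozzle, z up. Barrel 22 mm across, from 42 mm behind this point (-y) to 46 mm ahead; the nozzle ends 59 mm ahead. Finger flange 42 mm behind: 36 mm wide across x, 22 high, 3 thick. Weighs about 50 g; take it by the barrel at this point, fingers closing along its x.
- plunger_pad (a point): Centre of the rear face of the plunger's thumb pad (white disc, 21 mm across, 3 thick), behind the flange on the syringe's axis; how far the plunger is drawn out varies (70 to 84 mm behind syringe_mid).
- plunger: The syringe's plunger (pad, ribbed rod, black piston; origin at the pad). It slides in the barrel with a stiff seal: a push of less than 16 N does not move it, but more than 12 N counts as forcing it.
- cradle (a point): Where syringe_mid belongs when the syringe is seated, with the same axes: y along the drive towards its nozzle end, z up; on the drive's middle line, 55 mm above the bench. The base plate lies 41 mm below it; 50 mm are free between the V-blocks for the fingers. The plate behind the flange slot stands 9 mm higher than this point.
- pump: The hand-driven syringe drive, grey, 90 x 262 x 83 mm; origin on the bench below its middle line, 62 mm behind cradle, same axes. It stays in place but its soft rubber feet give 1 mm for each 5 N pressed down on it, 3 mm at most. V-blocks (90 degree notch, 44 wide, 14 long, tops 3 mm above the axis) sit 31.5 mm behind and 33 mm ahead of cradle. Flange slot: 7 mm wide, 42 mm behind cradle.
- wheel_top (a point): Top of the thumbwheel's rim, on the drive's middle line, 162 mm behind cradle, 83 mm above the bench; only 8 mm of rim stands out of the slot in the flat top of the grey drive head (80 mm across x, 76 along y, 75 high). y is the way the rim must be rolled (towards the syringe) to advance the pusher; a flat fingertip dragged level along +y over the top rolls it like a rack.
- thumbwheel: Black knurled rubber wheel, radius 22.5 mm, 12 wide, axle level across the drive (origin on it). A drag of about 2.5 N turns it while the pusher runs free. A press of 4 to 6 N drives it well and lets the fingertip slip once the plunger resists; at 8 N the pusher would force the plunger; 15 N is the most the axle stands. It does not spring back. The pusher advances 0.4 mm per mm of rim travel.
- button_face (a point): Centre of the front face of the pusher's spring button (steel, 16 mm across, standing 6 mm out of the pusher, a black block on two rods), on the level of the seated syringe's axis; it starts 98 mm behind cradle, so 14 to 28 mm from the seated syringe's pad, and moves along the drive's y with the pusher.
- button: The spring button: 2 mm of travel against 2 N per mm, then solid. While it bears on the plunger the drag needed at the wheel rises by 0.4 N for each newton on the button. When rolling stops the drive holds its place against the button.
- tube_rack: blue three-plate tube rack, 62 x 190 x 65 mm, empty; bystander
- amber_bottle: brown bottle with black cap, 54 mm across, 112 high; bystander
- buffer_a: white bottle with red cap, 36 mm across, 82 high; bystander
- buffer_b: white bottle with yellow cap, 36 mm across, 82 high; bystander
- wash_bottle: white wash bottle with bent spout, 60 x 106 x 181 mm; bystander
- bench_log: dark red hardback notebook, 106 x 150 x 16 mm, lying flat; bystander
- forceps: steel forceps, 131 mm long; bystander
- petri_dish: round glass dish, 89 mm across, 16 high; bystander

How it is judged:
By the outcome, as a careful person would: the job done as asked, in the order asked, and still so for the second after the job is handed in, with the robot touching nothing.
It also fails if it takes over 61 s, if anything falls off the work surface, if the arm or the gripper's body presses on something with over 40 N, if the wrist force passes 120 N, or if a joint passes its speed limit or range.

## Working session

There is one attempt and no reset: what is moved stays moved. The work goes in short steps, each a Python script; the robot and the scene stay as the last script left them, time stands still between calls to the robot, and variables do not carry over. Pictures are saved under pics/ and viewed, at most 13 in all, crops included, and the job is handed in when it is done.

```bash
ls; mkdir -p pics; cat > h.py <<'E'
import numpy as np, cv2
from cell import env
from scipy.spatial.transform import Rotation as R
def ray(pic,uv):
    K=np.array(pic["intrinsics"]);T=np.array(pic["T"])
    x=(uv[0]-K[0,2])/K[0,0]; y=(uv[1]-K[1,2])/K[1,1]
    if pic.get("name")=="wrist":
        r=np.hypot(x,y); s=np.sin(r)/max(r,1e-9); d=np.array([x*s,-y*s,-np.cos(r)])
    else: d=np.array([x,-y,-1.])
    d=T[:3,:3]@d; return T[:3,3],d/np.linalg.norm(d)
def atz(pic,uv,z):
    o,d=ray(pic,uv); return o+d*(z-o[2])/d[2]
def get(n):
    p=env.get_image(n); p["name"]=n; return p
def tri(rays):
    A=0;b=0
    for o,d in rays:
        P=np.eye(3)-np.outer(d,d);A=A+P;b=b+P@o
    return np.linalg.solve(A,b)
def down(yaw): # tool z down, tool y axis at angle yaw from world x
    y=np.array([np.cos(yaw),np.sin(yaw),0]);z=np.array([0,0,-1.]);x=np.cross(y,z)
    return R.from_matrix(np.c_[x,y,z]).as_quat()
E
python3 - <<'E'
from h import *
np.set_printoptions(precision=4,suppress=True)
Z=dict(syringe_mid=.011,plunger_pad=.011,cradle=.055,wheel_top=.083,button_face=.055,pump=0)
ims=[]
print(env.current_tcp_rot())
for n in("top","side"):
    p=get(n); im=p["image"].copy(); print(n,[k for k in p],np.array(p["T"])[:3,3])
    for t,z in Z.items():
        for k,r in enumerate(env.spot_point(t,p)[:2]):
            print(t,round(r["score"],2),r["uv"],atz(p,r["uv"],z))
            if k==0: cv2.circle(im,tuple(int(v) for v in r["uv"]),3,(0,0,255),1);cv2.putText(im,t[:4],tuple(int(v)+4 for v in r["uv"]),0,.35,(0,0,255))
    cv2.imwrite(f"pics/{n}1.png",im)
E
```

```text
pics
[ 0.9898  0.1424  0.     -0.001 ]
top ['image', 'intrinsics', 'T', 'shot', 'name'] [0.2371 0.0803 1.6679]
syringe_mid 0.45 [248.3, 230.6] [0.4406 0.2195 0.011 ]
plunger_pad 0.43 [227.7, 235.0] [0.4238 0.3062 0.011 ]
plunger_pad 0.16 [246.9, 231.2] [0.4382 0.2254 0.011 ]
cradle 0.81 [328.2, 218.5] [ 0.4784 -0.1134  0.055 ]
cradle 0.48 [296.2, 245.8] [0.369  0.0213 0.055 ]
wheel_top 0.62 [291.4, 217.8] [0.4802 0.0386 0.083 ]
wheel_top 0.62 [251.0, 178.8] [0.6463 0.201  0.083 ]
pump 0.95 [316.9, 220.5] [ 0.479  -0.0716  0.    ]
pump 0.29 [328.2, 216.6] [ 0.4948 -0.1203  0.    ]
side ['image', 'intrinsics', 'T', 'shot', 'name'] [0.0774 0.8647 0.8492]
syringe_mid 0.64 [286.1, 265.9] [0.447  0.2227 0.011 ]
plunger_pad 0.64 [282.3, 287.6] [0.4159 0.2938 0.011 ]
plunger_pad 0.59 [238.0, 234.1] [0.639  0.1909 0.011 ]
cradle 0.73 [331.3, 189.7] [ 0.4737 -0.1123  0.055 ]
wheel_top 0.76 [307.7, 207.3] [0.4816 0.0407 0.083 ]
button_face 0.57 [235.5, 233.5] [0.6172 0.2282 0.055 ]
pump 0.89 [319.7, 210.7] [ 0.4828 -0.0546  0.    ]
```

View pics/top1.png

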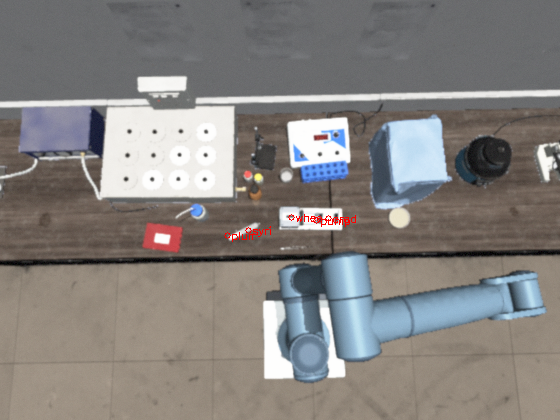

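View pics/side1.png

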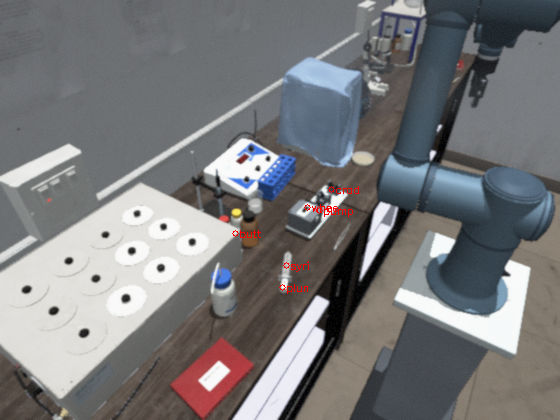

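Top/side views: the drive's wheel is near (291,218) and its cradle near (328,218) in the top view. The syringe is at about (248,231), nozzle pointing along -y world. Next, closer looks with the wrist camera.

```bash
python3 - <<'E'
from h import *
np.set_printoptions(precision=4,suppress=True)
env.move_to([0.14,-0.44,0.38],down(0)); 
env.move_to([0.44,-0.03,0.33],down(0))
def look(ths,tag):
    p=get("wrist"); im=p["image"].copy(); print("cam",np.array(p["T"])[:3,3],p["intrinsics"][0])
    for t,z in ths.items():
        for k,r in enumerate(env.spot_point(t,p)[:2]):
            print(t,round(r["score"],2),r["uv"],atz(p,r["uv"],z))
            if k==0: cv2.circle(im,tuple(int(v) for v in r["uv"]),3,(0,0,255),1);cv2.putText(im,t[:4],tuple(int(v)+4 for v in r["uv"]),0,.35,(0,0,255))
    cv2.imwrite(f"pics/{tag}.png",im)
look(dict(cradle=.055,wheel_top=.083,button_face=.055,pump=0),"w_pump")
env.move_to([0.42,0.23,0.25],down(np.deg2rad(15)))
look(dict(syringe_mid=.011,plunger_pad=.011),"w_syr")
print(env.current_time_s(),env.current_qpos())
E
```

```text
cam [0.4403 0.0441 0.4721] [325.1923   0.     282.3051]
cradle 0.58 [309.5, 233.6] [ 0.4776 -0.113   0.055 ]
wheel_top 0.66 [321.9, 113.2] [0.4873 0.0486 0.083 ]
wheel_top 0.32 [319.2, 115.3] [0.4841 0.046  0.083 ]
button_face 0.4 [317.3, 161.8] [ 0.4857 -0.0141  0.055 ]
pump 0.86 [310.3, 181.2] [ 0.4818 -0.0509  0.    ]
cam [0.4014 0.3016 0.3925] [325.1923   0.     282.3051]
syringe_mid 0.94 [300.4, 185.9] [0.4442 0.2275 0.011 ]
syringe_mid 0.44 [285.8, 119.8] [0.4068 0.2991 0.011 ]
plunger_pad 0.88 [284.9, 118.9] [0.4055 0.2998 0.011 ]
5.2167 [ 0.2613 -0.1864  1.9633 -0.0002  1.3635  0.0017]
```

View pics/w_pump.png

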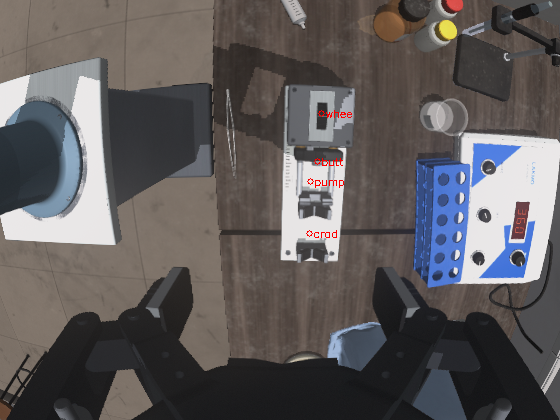

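View pics/w_syr.png

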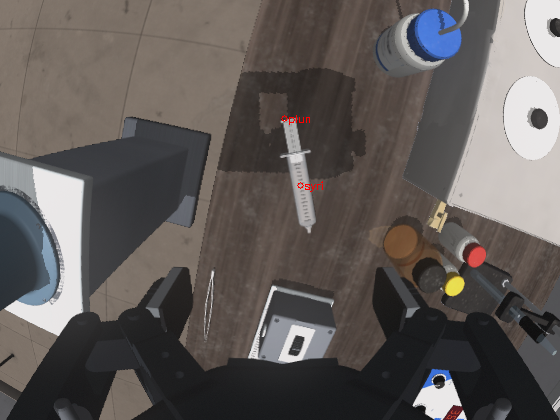

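Wrist views show the drive lying along image rows 85–260 at columns 285–345, with the wheel slot at (322,115). The syringe runs from its pad at (285,119) past the flange at (295,156) to the nozzle tip at (310,233). The lengths match the given sizes. I'll refine the pose from close by and then grasp.

```bash
python3 - <<'E'
from h import *
np.set_printoptions(precision=4,suppress=True)
m=np.array([0.4442,0.2275]);pd=np.array([0.4055,0.2998])
d=(m-pd)/np.linalg.norm(m-pd); yaw=np.arctan2(d[1],d[0])+np.pi/2
env.move_to([*m,0.10],down(yaw))
p=get("wrist"); im=p["image"].copy()
best={}
for t in("syringe_mid","plunger_pad"):
    r=env.spot_point(t,p)
    for q in r[:1]: print(t,q["score"],q["uv"],atz(p,q["uv"],.011)); best[t]=atz(p,q["uv"],.011)[:2]; cv2.circle(im,tuple(int(v) for v in q["uv"]),3,(0,0,255),1)
rg=env.regions_of("syringe_mid",p)[0]; ys,xs=np.where(rg["mask"]); print("mask",rg["score"],len(xs))
P=np.array([atz(p,(u,v),.011)[:2] for u,v in zip(xs[::5],ys[::5])])
c=P.mean(0);u,s,vt=np.linalg.svd(P-c); a=vt[0]*np.sign(vt[0]@d); print("pca dir",np.rad2deg(np.arctan2(a[1],a[0])),"d",np.rad2deg(np.arctan2(d[1],d[0])),"pt dir",np.rad2deg(np.arctan2(*(best["syringe_mid"]-best["plunger_pad"])[::-1])))
n=np.array([-a[1],a[0]]); s_=(P-best["syringe_mid"]); print("along",np.percentile(s_@a,[0,100]),"lat mean",(s_@n).mean())
al=s_@a; la=s_@n
for lo in np.arange(-.09,.06,.01):
    k=(al>lo)&(al<=lo+.01)
    if k.any(): print(round(lo,3),la[k].min().round(4),la[k].max().round(4))
cv2.imwrite("pics/s2.png",im); print(env.current_time_s())
E
```

```text
syringe_mid 0.61 [279.8, 217.4] [0.444  0.2269 0.011 ]
plunger_pad 0.77 [283.9, 108.2] [0.4088 0.2993 0.011 ]
mask 0.91 4826
pca dir -64.21924768248942 d -61.84120573614241 pt dir -64.07083243720486
along [-0.0825  0.0599] lat mean 0.0007286378958525678
-0.09 -0.0079 0.0111
-0.08 -0.0078 0.0097
-0.07 -0.0065 0.0085
-0.06 -0.0063 0.0086
-0.05 -0.0165 0.0188
-0.04 -0.0172 0.0182
-0.03 -0.0097 0.0089
-0.02 -0.0094 0.0109
-0.01 -0.0098 0.0113
-0.0 -0.0096 0.0117
0.01 -0.01 0.0115
0.02 -0.0091 0.0112
0.03 -0.0097 0.0117
0.04 -0.0102 0.0112
0.05 -0.0019 0.0069
6.075
```

View pics/s2.png

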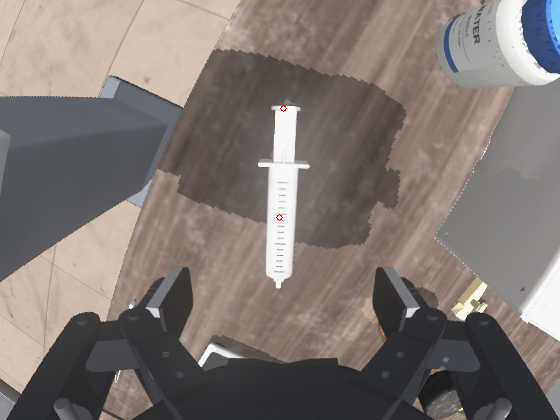

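Syringe pose fits on every dimension: pad at (284,108), flange at (284,163), tip at (279,287), axis direction -64.1°. Grasp now, then look at the drive with the syringe held to one side.

```bash
python3 - <<'E'
from h import *
np.set_printoptions(precision=4,suppress=True)
th=np.deg2rad(-64.1); a=np.array([np.cos(th),np.sin(th)]);n=np.array([-a[1],a[0]])
g=np.array([0.444,0.2269])+.0007*n
q=down(th+np.pi/2)
env.move_to([*g,.06],q); env.move_linear([*g,.003],vel=.1)
env.set_gripper(0.0,force=25); print("w",env.current_width(),env.current_grip_force(),env.current_eef_pos())
env.move_linear([*g,.2],vel=.25)
env.move_to([0.40,-0.12,0.20],down(np.deg2rad(-2.9)))
print("w",env.current_width(),env.current_time_s(),env.current_qpos())
p=get("wrist"); im=p["image"].copy()
ez=env.current_eef_pos(); print(ez,np.array(p["T"])[:3,3])
for t,z in dict(cradle=.055,wheel_top=.083,button_face=.055,pump=0,syringe_mid=ez[2]+.008,plunger_pad=ez[2]+.008).items():
    for q in env.spot_point(t,p)[:2]: print(t,round(q["score"],2),q["uv"],atz(p,q["uv"],z)); cv2.circle(im,tuple(int(v) for v in q["uv"]),3,(0,0,255),1)
for t in("pump","syringe_mid"):
    r=env.regions_of(t,p)
    if r: np.save(f"m_{t}.npy",r[0]["mask"])
cv2.imwrite("pics/p3raw.png",p["image"]);cv2.imwrite("pics/p3.png",im)
import pickle;pickle.dump(p,open("p3.pkl","wb"))
E
```

```text
w 0.020804152767620588 25.519451200962067 [0.4448 0.2273 0.0033]
w 0.020797023970213675 9.9333 [-0.5632 -0.3061  2.1552  0.0003  1.2932 -0.5137]
[ 0.4002 -0.1192  0.1998] [ 0.404  -0.0448  0.3418]
cradle 0.67 [283.9, 96.1] [ 0.4062 -0.0266  0.055 ]
cradle 0.61 [370.2, 188.9] [ 0.482  -0.1128  0.055 ]
wheel_top 0.6 [377.6, 7.3] [0.486  0.0468 0.083 ]
button_face 0.7 [374.9, 83.7] [ 0.4875 -0.0165  0.055 ]
button_face 0.19 [359.1, 121.5] [ 0.4718 -0.0508  0.055 ]
pump 0.57 [358.5, 121.4] [ 0.4841 -0.0519  0.    ]
syringe_mid 0.59 [284.2, 283.5] [ 0.4011 -0.1202  0.2078]
plunger_pad 0.68 [281.3, 99.7] [ 0.4039 -0.0378  0.2078]
```

View pics/p3.png

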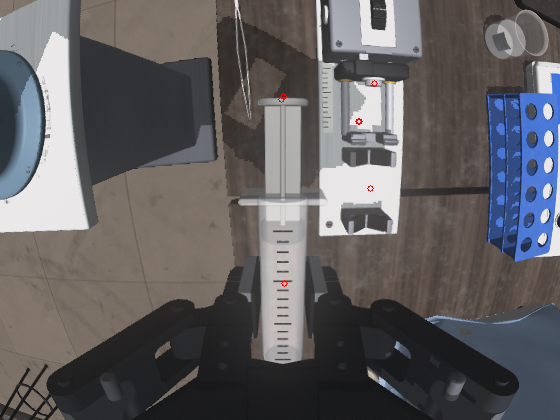

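The syringe is held square in the fingers: flange at (283,201), pad at (283,101). The drive's V-blocks are at about (370,150) and (367,220). I'll zoom on the drive for its exact line and on the flange.

```bash
python3 - <<'E'
import cv2
im=cv2.imread("pics/p3raw.png")[0:245,310:430]
o=cv2.resize(im,None,fx=2.4,fy=2.4,interpolation=cv2.INTER_CUBIC)
im2=cv2.imread("pics/p3raw.png")[85:225,225:345]; o2=cv2.resize(im2,None,fx=4,fy=4,interpolation=cv2.INTER_CUBIC)
import numpy as np
c=np.zeros((590,290+482,3),np.uint8); c[:588,:288]=o; c[:560,290:770]=o2
cv2.imwrite("pics/z.png",c)
E
```

```text
(no output)
```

View pics/z.png

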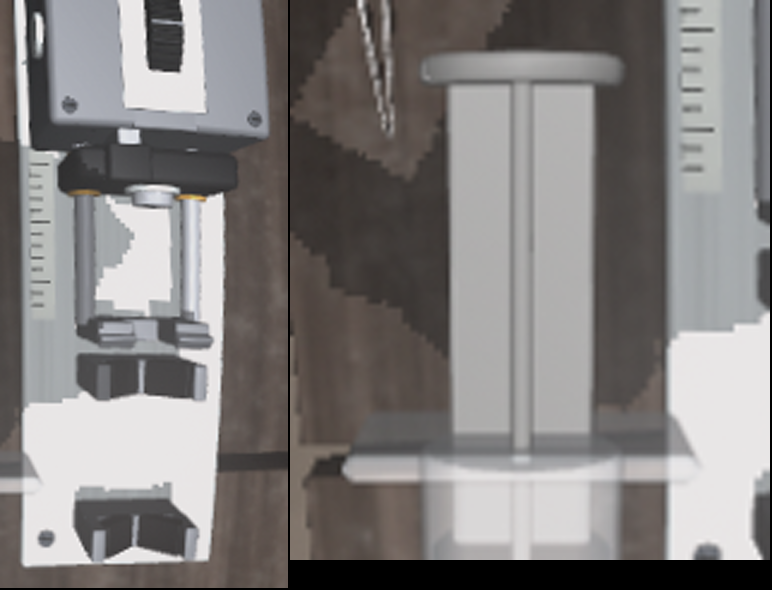

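```bash
python3 - <<'E'
from h import *
import pickle
np.set_printoptions(precision=4,suppress=True)
p=pickle.load(open("p3.pkl","rb")); p["name"]="wrist"
f=lambda x,y,z:atz(p,(310+x/2.4,y/2.4),z)
rl,rr=f(104,382,.058),f(201,382.5,.058);fl,fr=f(98,545,.058),f(190.5,543,.058)
print("rear",rl,rr,(rl+rr)/2,rr[0]-rl[0]);print("front",fl,fr,(fl+fr)/2,fr[0]-fl[0])
print("notch",f(141,378,.0394),f(135,532,.0394))
print("wheel",f(166,30,.081), "button",f(152,197,.055))
c=((rl+rr)+(fl+fr))/4; d=((fl+fr)-(rl+rr))/2; print("dir",np.rad2deg(np.arctan2(d[1],d[0])),np.linalg.norm(d[:2]),c)
z=.1998+.008
for v in(455,467,480): print("flange",atz(p,(225+230/4,85+v/4),z+.011))
print("padtop",atz(p,(225+233/4,85+52/4),z),atz(p,(225+233/4,85+67/4),z+.0105))
print("K",p["intrinsics"],np.array(p["T"])[:3,:3])
E
```

```text
rear [ 0.4653 -0.0843  0.058 ] [ 0.5036 -0.0852  0.058 ] [ 0.4844 -0.0848  0.058 ] 0.038309183591449025
front [ 0.4632 -0.1482  0.058 ] [ 0.5016 -0.1496  0.058 ] [ 0.4824 -0.1489  0.058 ] 0.03836313180965095
notch [ 0.4845 -0.0856  0.0394] [ 0.483  -0.1501  0.0394]
wheel [0.4875 0.0429 0.081 ] button [ 0.4861 -0.0151  0.055 ]
dir -91.78128170626154 0.06413340759710928 [ 0.4834 -0.1168  0.058 ]
flange [ 0.4025 -0.0764  0.2188]
flange [ 0.4024 -0.0777  0.2188]
flange [ 0.4024 -0.079   0.2188]
padtop [ 0.4047 -0.0371  0.2078] [ 0.4046 -0.0391  0.2183]
K [[325.1923   0.     282.3051]
 [  0.     325.1923 212.8199]
 [  0.       0.       1.    ]] [[ 0.9988  0.0475  0.0146]
 [-0.0497  0.9556  0.2905]
 [-0.0001 -0.2909  0.9568]]
```

```bash
python3 - <<'E'
from h import *
import pickle
np.set_printoptions(precision=4,suppress=True)
q=down(np.deg2rad(-1.7))
env.move_to([.4834,-.1153,.15],q); env.move_linear([.4834,-.1153,.078],vel=.15)
print(env.current_eef_pos(),env.current_time_s())
p=get("wrist"); pickle.dump(p,open("p4.pkl","wb"))
for t,z in dict(cradle=.055,button_face=.055,syringe_mid=.086,plunger_pad=.086).items():
    for r in env.spot_point(t,p)[:1]: print(t,round(r["score"],2),r["uv"],atz(p,r["uv"],z))
im=p["image"][60:260,200:366]; cv2.imwrite("pics/z4.png",cv2.resize(im,None,fx=3,fy=3,interpolation=cv2.INTER_CUBIC))
E
```

```text
[ 0.4839 -0.1158  0.0792] 11.4917
button_face 0.85 [281.7, 70.8] [ 0.4868 -0.0175  0.055 ]
syringe_mid 0.9 [279.6, 282.9] [ 0.4827 -0.1169  0.086 ]
```

View pics/z4.png

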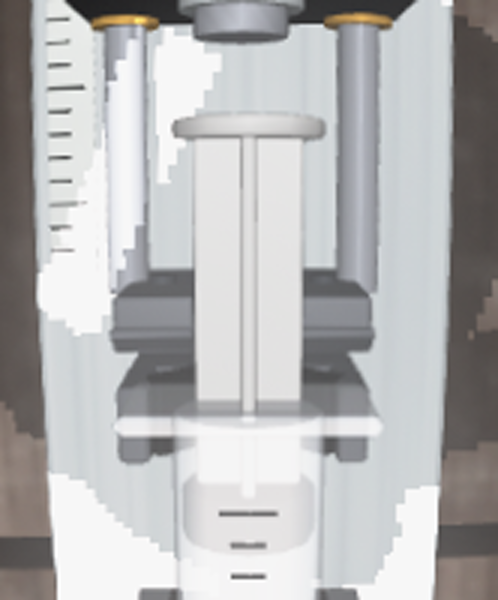

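```bash
python3 - <<'E'
from h import *
import pickle
np.set_printoptions(precision=4,suppress=True)
p=pickle.load(open("p4.pkl","rb")); p["name"]="wrist"
f=lambda x,y,z:atz(p,(200+x/3,60+y/3),z)
print("plate top 328,352",f(245,328,.064),f(245,352,.064))
print("block top 390,405,430,462",*[f(135,y,.058)[1] for y in(390,405,430,462)])
print("block L/R edges",f(118,440,.058),f(370,440,.058), "plate L/R",f(112,340,.064),f(374,340,.064))
zt=env.current_eef_pos()[2]+.008
print("flange",f(115,427,zt),f(382,427,zt),*[f(248,y,zt+.011)[1] for y in(416,427,437)])
print("pad",f(173,127,zt),f(326,127,zt),"button front",f(248,22,.055))
print(np.array(p["T"])[:3,3],zt)
E
```

```text
plate top 328,352 [ 0.4853 -0.0668  0.064 ] [ 0.4851 -0.0708  0.064 ]
block top 390,405,430,462 -0.07791324507772271 -0.0805718630129224 -0.08504858277604518 -0.09087217803668379
block L/R edges [ 0.4624 -0.0868  0.058 ] [ 0.5065 -0.0881  0.058 ] plate L/R [ 0.4634 -0.068   0.064 ] [ 0.5064 -0.0693  0.064 ]
flange [ 0.4663 -0.0766  0.0871] [ 0.5046 -0.0778  0.0871] -0.07279311411594891 -0.07427696955911312 -0.07563380233627953
pad [ 0.4765 -0.0348  0.0871] [ 0.4972 -0.0354  0.0871] button front [ 0.4873 -0.0158  0.055 ]
[ 0.486  -0.041   0.2212] 0.08712960695855318
```

Flange at y≈-0.0743 matches the slot centre at ≈-0.074 and the lateral alignment is within 1 mm, so I'm lowering and releasing.

```bash
python3 - <<'E'
from h import *
import pickle
np.set_printoptions(precision=4,suppress=True)
x,y=.4834,-.1153
env.move_linear([x,y,.056],vel=.1); f0=env.current_contact_force(); print("mid",env.current_eef_pos(),f0)
print(env.move_linear([x,y,.046],vel=.03,contact_N=4),env.current_eef_pos(),env.current_contact_force()-f0)
env.set_gripper(.045); print(env.current_eef_pos(),env.current_contact_force()-f0)
env.move_linear([x,y,.15],vel=.2)
p=get("wrist"); pickle.dump(p,open("p5.pkl","wb")); print(env.current_time_s())
for t,z in dict(button_face=.055,syringe_mid=.055,plunger_pad=.055,wheel_top=.083).items():
    for r in env.spot_point(t,p)[:1]: print(t,round(r["score"],2),r["uv"],atz(p,r["uv"],z))
im=p["image"][20:320,150:410]; cv2.imwrite("pics/z5.png",cv2.resize(im,None,fx=2,fy=2,interpolation=cv2.INTER_CUBIC))
E
```

```text
mid [ 0.483  -0.1151  0.0556] [ 0.173  -0.5734 -0.1713]
True [ 0.4835 -0.1156  0.0463] [-1.8172  0.167   6.0208]
[ 0.4828 -0.1151  0.0455] [-0.3723  0.815   0.0714]
13.575
button_face 0.47 [283.6, 84.3] [ 0.4865 -0.0167  0.055 ]
syringe_mid 0.74 [281.7, 218.0] [ 0.4822 -0.1162  0.055 ]
plunger_pad 0.66 [283.7, 107.7] [ 0.4861 -0.0337  0.055 ]
```

View pics/z5.png

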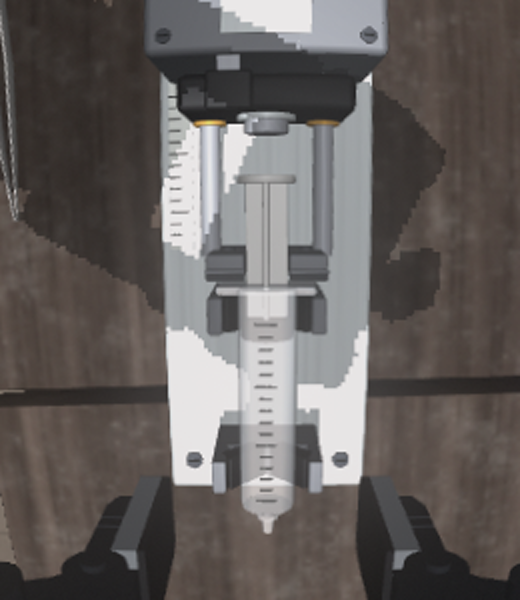

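The syringe is seated: contact came at axis height ≈0.054, the flange sits between plate and block at zoom row 290, the pad is at zoom (266,179) and the button at (266,125). Now the wheel: close the fingers and make a first stroke.

```bash
cat > roll.py <<'E'
from h import *
np.set_printoptions(precision=2,suppress=True)
D=np.array([-.028,-.9996,0]); W=np.array([.4873,.046,0])
def stroke(s0=-.008,s1=.008,target=5.0,nseg=4,vel=.04,z0=.092):
    P=lambda s,z:W+D*s+[0,0,z]
    env.move_linear(P(s0,z0),vel=.15); env.dwell(.15); f0=env.current_contact_force()
    hit=env.move_linear(P(s0,.079),vel=.02,contact_N=3.5)
    z=env.current_eef_pos()[2]; fz=(env.current_contact_force()-f0)[2]
    print("hit",hit,"z",round(z,4),"f",env.current_contact_force()-f0)
    if not hit: env.move_linear(P(s0,z0)); return
    for k in range(3):
        z+=np.clip((fz-target)*.0002,-.0006,.0006); env.move_linear(P(s0,z),vel=.02); env.dwell(.05)
        fz=(env.current_contact_force()-f0)[2]
        if abs(fz-target)<.5: break
    print("press",fz,"z",round(z,4))
    for s in np.linspace(s0,s1,nseg+1)[1:]:
        env.move_linear(P(s,z),vel=vel); f=env.current_contact_force()-f0
        print("s",round(s,4),"f",f,"along",round(f@D,2)); z+=np.clip((f[2]-target)*.00012,-.0003,.0003)
    env.move_linear(P(s1,z0),vel=.1); print("t",env.current_time_s())
E
python3 - <<'E'
from roll import *
q=down(np.deg2rad(-1.7))
env.set_gripper(0.0,force=25)
env.move_to([*(W+D*-.008)[:2],.13],q); print(env.current_width(),env.current_eef_pos(),env.current_time_s())
stroke()
E
```

```text
-0.0003920143977380177 [0.49 0.05 0.13] 14.9917
hit True z 0.0816 f [-0.91  0.44  4.61]
press 4.949825384217117 z 0.0816
s -0.004 f [-0.84  0.76  5.9 ] along -0.73
s 0.0 f [-0.33  1.51  4.11] along -1.5
s 0.004 f [-0.93  0.28  5.64] along -0.25
s 0.008 f [-0.03  0.39  3.72] along -0.39
t 17.625
```

```bash
python3 - <<'E'
from roll import *
stroke(nseg=2)
env.move_linear([.4834,-.1153,.15],vel=.3); env.dwell(.1)
import pickle
p=get("wrist"); pickle.dump(p,open("p6.pkl","wb")); print(env.current_time_s())
for t,z in dict(button_face=.055,syringe_mid=.055,plunger_pad=.055).items():
    for r in env.spot_point(t,p)[:1]: print(t,round(r["score"],2),r["uv"],atz(p,r["uv"],z))
im=p["image"][20:220,190:370]; cv2.imwrite("pics/z6.png",cv2.resize(im,None,fx=3,fy=3,interpolation=cv2.INTER_CUBIC))
E
```

```text
hit True z 0.0816 f [-1.68 -0.63  6.39]
press 4.527513675913302 z 0.0817
s 0.0 f [-2.05  0.51  4.97] along -0.45
s 0.008 f [-2.35 -0.78  5.71] along 0.84
t 20.1167
20.9667
button_face 0.67 [284.4, 105.0] [ 0.49 -0.03  0.05]
syringe_mid 0.93 [285.5, 222.1] [ 0.48 -0.12  0.05]
plunger_pad 0.89 [281.9, 110.5] [ 0.48 -0.03  0.05]
```

View pics/z6.png

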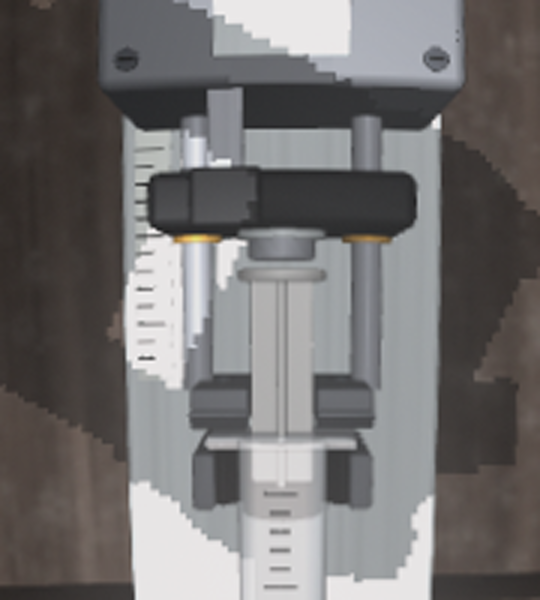

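After two strokes the pusher has advanced ≈13 mm as computed. The button front is at zoom (283,258) and the pad at (282,273), leaving about 3 mm. One light 16 mm stroke should close it and press the button in.

```bash
python3 - <<'E'
from roll import *
env.move_linear([*(W+D*-.008)[:2],.11],vel=.3)
stroke(nseg=4,target=4.8)
env.move_linear([.4834,-.1153,.15],vel=.3); env.dwell(.1)
import pickle
p=get("wrist"); pickle.dump(p,open("p7.pkl","wb")); print(env.current_time_s())
a=cv2.resize(pickle.load(open("p6.pkl","rb"))["image"][60:190,235:330],None,fx=4,fy=4,interpolation=cv2.INTER_CUBIC)
b=cv2.resize(p["image"][60:190,235:330],None,fx=4,fy=4,interpolation=cv2.INTER_CUBIC)
cv2.imwrite("pics/z7.png",np.hstack([a,b]))
E
```

```text
hit True z 0.0816 f [-0.23  0.23  5.88]
press 4.503984871493986 z 0.0819
s -0.004 f [0.35 1.75 5.42] along -1.76
s 0.0 f [-0.48  1.08  5.19] along -1.07
s 0.004 f [-0.36  0.39  4.9 ] along -0.38
s 0.008 f [-0.06  2.23  3.73] along -2.23
t 24.35
25.2
```

View pics/z7.png

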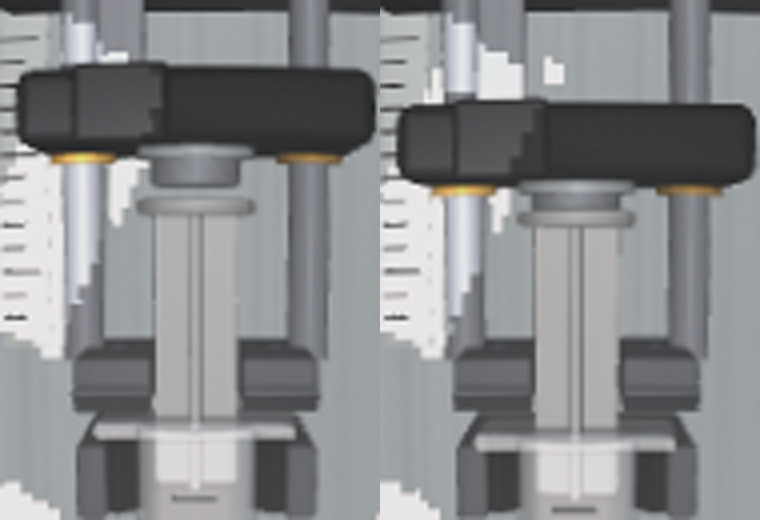

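The button now bears on the pad. The block front moved from zoom row 157 to 188, and the visible button length fell from ~34 to ~25 px, about 1.2–1.6 mm pressed. Pad and flange moved together by 12 px, so the syringe only took up the slot play and the plunger wasn't forced. I'll add one short light nudge for margin, then check and sign off.

```bash
python3 - <<'E'
from roll import *
env.move_linear([*(W+D*-.002)[:2],.11],vel=.3)
stroke(s0=-.002,s1=.0005,nseg=1,target=4.5,vel=.02)
env.move_linear([.4834,-.1153,.15],vel=.3); env.dwell(.1)
import pickle
p=get("wrist"); print(env.current_time_s())
a=cv2.resize(pickle.load(open("p7.pkl","rb"))["image"][60:190,235:330],None,fx=4,fy=4,interpolation=cv2.INTER_CUBIC)
b=cv2.resize(p["image"][60:190,235:330],None,fx=4,fy=4,interpolation=cv2.INTER_CUBIC)
cv2.imwrite("pics/z8.png",np.hstack([a,b]))
E
```

```text
hit True z 0.0817 f [-2.54 -0.86  6.08]
press 4.291972727347289 z 0.0819
s 0.0005 f [-0.7   2.59  5.15] along -2.57
t 27.9833
28.85
```

View pics/z8.png

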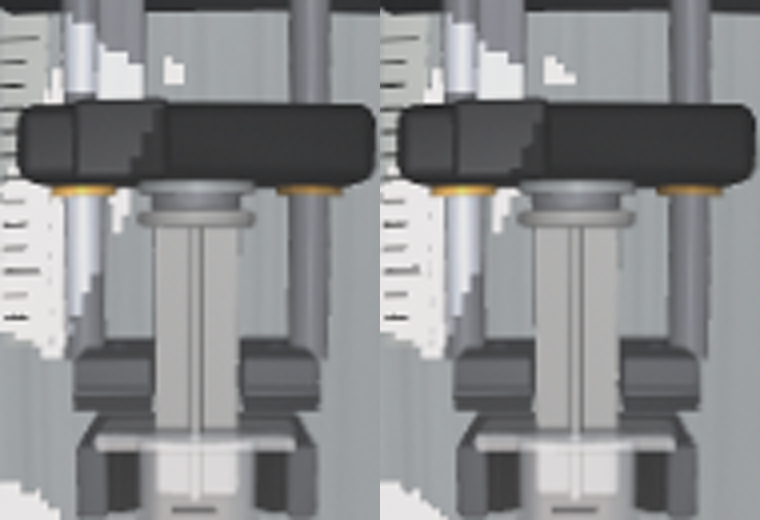

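The two halves match: block front at row 188, pad at 218, flange at 440. The fingertip slipped on the nudge, so the button is pressed in as far as a light touch drives it, and the plunger didn't move. Robot clear; handing in.

```bash
python3 -c "
from cell import env
print(env.sign_off())"
```

```text
the job is handed in; nothing more can be done
None
```

The syringe is seated in the drive and the spring button is pressed in about 1.2–1.6 mm (measured from the pictures) against the plunger, which was not forced; I handed the job in at about 29 s of the 61 s allowed.

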